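Shaker off, swab into the open vial

ROBOT

A 6-joint arm with a two-finger parallel gripper is mounted at the origin on the work surface. World frame = base frame: x ahead of the robot, y to its left, z up, the work surface at z = 0. Lengths are in mm, angles in rad, forces in N, time in s.
With the tool pointing down it reaches from about 350 to 975 mm from the base axis. Payload 7.1 kg.
Tool frame: the origin (TCP) lies midway between the tips of the shut fingers; the grasp point (between the pads) lies 19 mm behind it; z points along the fingers, y is the line along which they close (so a half turn about z gives the same grasp; the last joint's range is limited). The gripper opens to 88 mm and grips with 3 to 60 N. Pads are 20 mm wide; open, the fingers measure 115 mm over their backs; the gripper's body (75 mm by 178 mm) begins 61 mm behind the grasp point.
Start: joints at [-1.319, 0.423, 1.63, -0, 1.089, -0.019], TCP at [167.208, -602.201, 222.675] pointing down, gripper open.
Joint ranges: [-3, 3], [-0.9, 2.11], [0.09, 2.58], [-1.31, 4.45], [0.11, 2.69], [-2.54, 2.54]. Speed limits (rad/s): [2.39, 2.39, 3.01, 3.14, 3.14, 3.14].

INTERFACE

Orientations are given as a rotation vector (axis times angle).
In Python, from workcell import ctrl gives the robot as it stands.
- The arm moves only by the shell command python3 -m pendant 'ROWS'. ROWS is a JSON object of lists of equal length, an entry for each row: "grip": the opening, from -1 (shut) to 1 (fully open); "linear": the shift along the tool's x, y, z in mm, a list of three; "angular": the turn, a rotation vector about the tool's x, y, z in rad, a list of three. In form: {"grip": [grip, ...], "linear": [[tx, ty, tz], ...], "angular": [[ax, ay, az], ...]}. A call has 1 to 12 rows; each row shifts and turns the commanded pose from where the row before left it, along the tool's axes as they then stand; what a row does not reach is not made up. A row lasts 1/12 s, in which the tool goes at most 41.7 mm and 7.16 degrees, less where a joint would pass 70% of its speed; a pose out of reach is approached as far as the arm can. A call with a gripper value outside its range is refused whole. The fingers move at their own pace and stop on an object; the grip force is fixed at half the most. Time passes only in rows, so rows that do not move let the fingers close. It gives the time, the measured TCP pose, the force, the opening and the grip force at its end, in the units of the state.
- ctrl.get_obs(): the state, without advancing time (a new reading comes with each control period).
- ctrl.get_image(name): name is "side" or "top" or "wrist"; returns the picture (400x640x3 uint8, red, green, blue); there is no depth.
- ctrl.camera_params(name): a dict with "vfov" (degrees; the focal length in pixels is half the picture's height over the tangent of half this angle, whatever the lens; pixels are square), "cx", "cy" (the principal point, pixels), "R" (3x3) and "t" (3): a world point X has camera coordinates R X + t; the wrist camera has in their place "T_tool_cam" (4x4, takes a point from camera to tool coordinates, whose origin is the TCP and whose axes are the flange's). Camera axes: x right, y down, z forward; pixel columns grow to the right and rows downward; lengths in mm; the calibration is good to about 2 mm. The wrist camera is an equidistant fisheye: a pixel r from the principal point sees the ray r / f radians off the axis. A picture is of the moment at which its call begins: read the wrist's pose just before it. camera_params takes no time and is no camera call.
- ctrl.close_job(): hands the job in; it is judged then, once.
The state is a dict: "t": time; "qpos": joint angles; "qvel": joint speeds; "joint_torque": joint torques, N m; "ee_pos": TCP position; "orientation": TCP orientation; "ft_force": force on the tool from outside, world axes, zero at the start; "moment": the same for the moment, N m; "width": finger opening in mm; "grasp_force": force on a finger pad.
Only numpy, scipy, OpenCV 4.12 (cv2) and the standard library are available. Lean on these libraries where they do the work, as an engineer would, in place of code of your own. Each camera call takes 0.05 s, during which the arm holds its last target. There are 200 camera calls.

TASK

On the lab bench, turn the tube shaker's speed knob anticlockwise all the way to its off stop. Only then take the orange-capped swab from the swab stand and push it down into the one open vial in the shaker's block, keeping hold of it until its cap sits home on the rim, and let go. Leave the knob off, and do not disturb the other swabs, the jars or the wash bottle.

Things in the scene. Friction and masses are not known exactly. Their poses are not given: they have to be found in the camera images.
- shaker: tube shaker, fixed: white box 150 (x) x 210 (y) x 45 mm high, at the robot's left or right, turned up to 0.35 rad. Origin: centre of its underside, z up. Speed knob on its deck at (0, -55, 45) mm; an aluminium tube block 122 (x) x 50 (y) mm, top 95 mm above the bench, centred at y = +50 mm, holds three tubes in a row along x, 36 mm apart
- speed_knob (a joint): speed knob angle in rad, 0 = off, at the anticlockwise stop (seen from above); grows clockwise to 4.2. Low friction; it stays where it is left
- speed_knob_grip (a point): on the knob's axis, 82 mm above the bench, at grip height; turns with the knob. Black disc 44 mm across (top 59 mm above the bench) with an upright bar grip 42 mm long (point x), 14 mm thick (point y), top 89 mm above the bench. White pointer on the bar's -x end; at off it points to the red mark, to the shaker's -x side. Grip across the 14 mm
- vial: the open vial: clear tube with a blue collar and blue rim, 20 mm outside, bore 11 mm, 88 mm tall, inside 84 mm deep, held firmly upright in one of the block's three places (varies). Origin: centre of its underside, 45 mm above the bench
- vial_rim (a point): centre of the open vial's mouth, 133 mm above the bench, z up; 38 mm above the block's top
- capped_grey: amber tube with grey cap, fixed in the block, 20 mm across, top 96 mm above its origin (its underside centre, 45 mm above the bench), so 141 mm above the bench. A neighbour of the vial: do not grip
- capped_yellow: the same with a yellow cap
- swab_stand: white stand, fixed: 55 (x) x 150 (y) mm, flat top plate 90 mm above the bench with three 11 mm holes in a row along y, 44 mm apart, in which the swabs hang by their caps. Origin: centre of its underside. It stands on the other side from the shaker, turned up to 0.5 rad
- swab_orange: the swab to load: round orange cap 16 mm across (17 in its lowest 4 mm), 30 mm tall; below it a stiff white shaft 6 mm across with a 7 mm bud, tip 78 mm below the cap. About 18 g. Origin: centre of the cap's underside; z up along the swab. Starts hanging upright in any of the stand's holes, origin at the plate's top. Home: cap underside on the vial's rim
- swab_orange_tip (a point): the very tip of the orange swab's bud, 78 mm below the cap's underside
- swab_blue: bystander swab, same shape, blue cap, in another hole
- swab_green: bystander swab, same shape, green cap, in another hole
- wash_bottle: loose white bottle with blue label, 58 mm across, 170 mm tall, between stand and shaker. Origin: centre of its underside
- jar_amber: loose amber specimen jar with red lid, 54 mm across, 70 mm tall, in the middle near the robot. Origin: centre of its underside
- jar_clear: loose clear specimen jar with red lid, 54 mm across, 70 mm tall, behind the swab stand (far side from the robot). Origin: centre of its underside

How it is judged (in metres and radians):
On the way, in this order (a step that is already met when the one before it is completed fails the run):
1. the speed knob is turned anticlockwise to its off stop (within 0.08 rad) (value of joint speed_knob below 0.08 rad), for 0.2 s.
2. the orange swab is pushed home in the open vial, cap on the rim, while the gripper still holds it (z of swab_orange in the frame of vial_rim between -0.003 and 0.003 m and horizontal distance between swab_orange and vial_rim below 0.004 m and angle between swab_orange's own z axis and vertical below 0.08 rad and contact force between the fingers and swab_orange above 0.5 N), for 0.05 s.
At the end, for the whole second after the job is handed in: the orange swab stands at rest in the open vial, its cap's underside within 3 mm of the rim's height, within 4 mm of its centre and within 0.08 rad of upright; the speed knob is within 0.08 rad of its off stop (z of swab_orange in the frame of vial_rim between -0.003 and 0.003 m and horizontal distance between swab_orange and vial_rim below 0.004 m and angle between swab_orange's own z axis and vertical below 0.08 rad and value of joint speed_knob below 0.08 rad and linear speed of swab_orange below 0.02 m/s); the robot touches nothing.
It fails at once if a bystander swab is shifted by more than 10 mm (distance of any of swab_blue, swab_green from where it was at the start of the episode above 0.01 m).
It fails at once if the wash bottle or a jar is shifted by more than 20 mm or tipped by more than 0.3 rad (distance of any of wash_bottle, jar_amber, jar_clear from where it was at the start of the episode above 0.02 m or angle between any of wash_bottle, jar_amber, jar_clear's own z axis and vertical above 0.3 rad).
It also fails if it takes over 70 s, if anything falls off the work surface, if the arm or the gripper's body presses on something with over 40 N, if the wrist force passes 120 N, or if a joint passes its speed limit or range.

## Working session

There is one attempt and no reset: what is moved stays moved. The work goes in short steps, Python scripts to look and compute and a shell command to move; the robot and the scene stay as the last step left them, time stands still between calls to the robot, and variables do not carry over. Pictures are saved under pics/ and viewed, at most 10 in all, crops included, and the job is handed in when it is done.

```bash
mkdir -p pics; ls; python3 - <<'E'
from workcell import ctrl
import cv2,json,numpy as np
o=ctrl.get_obs();print({k:np.round(v,3).tolist() for k,v in o.items()})
for n in("top","side","wrist"):
    im=ctrl.get_image(n);cv2.imwrite(f"pics/{n}0.png",im[:,:,::-1])
    print(n,{k:np.round(v,4).tolist() for k,v in ctrl.camera_params(n).items()})
a=cv2.imread("pics/top0.png");
E
```

```text
pics
{'t': 0.0, 'qpos': [-1.319, 0.424, 1.631, -0.0, 1.089, -0.019], 'qvel': [0.001, -0.001, 0.001, -0.001, 0.001, -0.001], 'joint_torque': [-0.001, -54.462, -27.367, 0.064, 0.023, -0.0], 'ee_pos': [167.056, -601.678, 221.903], 'orientation': [-3.111, -0.424, 0.0], 'ft_force': [-0.257, -0.843, 1.017], 'moment': [-0.011, -0.032, 0.036], 'grasp_force': 0.0, 'width': 87.774}
top {'vfov': 47.1357, 'cx': 319.61, 'cy': 191.8535, 'R': [[-0.0037, -0.9996, 0.0281], [-0.9864, -0.001, -0.1646], [0.1645, -0.0284, -0.986]], 't': [-23.9665, 523.0137, 925.626]}
side {'vfov': 43.4597, 'cx': 313.2939, 'cy': 200.7336, 'R': [[0.9802, -0.1977, 0.0025], [-0.1214, -0.6115, -0.7819], [0.1561, 0.7661, -0.6234]], 't': [-533.3988, 155.6377, 938.5464]}
wrist {'vfov': 65.7065, 'cx': 323.3582, 'cy': 204.4313, 'T_tool_cam': [[-0.0009, -0.9553, -0.2958, 83.8597], [1.0, -0.001, 0.0001, -0.9135], [-0.0004, -0.2958, 0.9553, -161.9086], [0.0, 0.0, 0.0, 1.0]]}
```

View pics/top0.png

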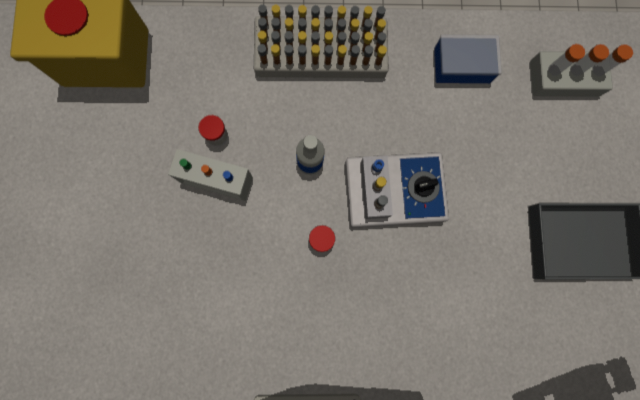

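View pics/side0.png

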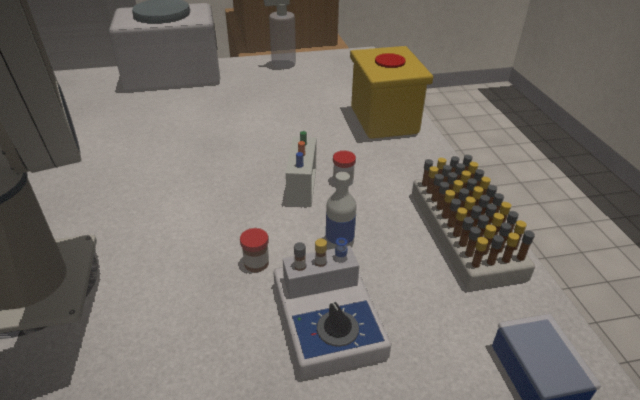

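Top view: shaker on the right with knob at about (425,187), and block with blue-rimmed vial (378,165), yellow (381,183) and grey (382,201). The stand is on the left: green (184,163), orange (206,170), blue (228,176). The side view agrees.

```bash
cat > h.py <<'E'
import numpy as np,cv2
from scipy.spatial.transform import Rotation as Rn
from workcell import ctrl
def ray(n,uv,obs=None):
    p=ctrl.camera_params(n);f=200/np.tan(np.radians(p["vfov"])/2)
    x=(uv[0]-p["cx"])/f;y=(uv[1]-p["cy"])/f
    if n!="wrist":
        R=np.array(p["R"]);return -R.T@np.array(p["t"]),R.T@np.array([x,y,1])
    T=np.array(p["T_tool_cam"]);r=np.hypot(x,y)+1e-12
    d=np.array([np.sin(r)*x/r,np.sin(r)*y/r,np.cos(r)])
    W=Rn.from_rotvec(obs["orientation"]).as_matrix()
    return W@T[:3,3]+obs["ee_pos"],W@T[:3,:3]@d
def onz(n,uv,z,obs=None):
    o,d=ray(n,uv,obs);return o+d*(z-o[2])/d[2]
def tri(a,b):
    (o1,d1),(o2,d2)=a,b
    s=np.linalg.lstsq(np.c_[d1,-d2],o2-o1,rcond=None)[0]
    p,q=o1+d1*s[0],o2+d2*s[1];return (p+q)/2,np.linalg.norm(p-q)
def blobs(im,lo,hi,box,amin=8):
    h=cv2.cvtColor(im,cv2.COLOR_RGB2HSV);m=cv2.inRange(h,lo,hi)
    x0,y0,x1,y1=box;k=np.zeros_like(m);k[y0:y1,x0:x1]=m[y0:y1,x0:x1]
    n,l,s,c=cv2.connectedComponentsWithStats(k)
    return [(c[i].round(1).tolist(),int(s[i,4]),s[i,:4].tolist()) for i in range(1,n) if s[i,4]>=amin]
E
python3 - <<'E'
from h import *
t=cv2.imread("pics/top0.png");s=cv2.imread("pics/side0.png")
a=cv2.resize(t[145:235,340:455],(575,450),interpolation=cv2.INTER_CUBIC)
cv2.imwrite("pics/knob_top.png",a)
T=t[:,:,::-1].copy();S=s[:,:,::-1].copy()
C={"orange":((3,130,90),(14,255,255)),"green":((45,100,40),(85,255,255)),"blue":((100,110,50),(125,255,255)),"yellow":((18,120,80),(32,255,255))}
for k,(lo,hi) in C.items():
    print(k,"T",blobs(T,lo,hi,(165,145,400,220)),"S",blobs(S,lo,hi,(280,120,360,270)))
print("red",blobs(T,(0,130,80),(10,255,255),(190,110,460,260)),blobs(T,(170,130,80),(180,255,255),(190,110,460,260)))
print("box",blobs(T,(100,150,30),(120,255,255),(395,145,455,230)))
E
```

```text
orange T [([204.8, 168.4], 49, [201, 165, 9, 8])] S [([301.5, 143.0], 26, [299, 141, 6, 5])]
green T [([183.5, 162.7], 44, [180, 159, 8, 8])] S []
blue T [([378.2, 164.7], 81, [373, 160, 11, 11]), ([227.0, 174.9], 53, [223, 171, 10, 9])] S [([299.1, 154.1], 14, [297, 153, 5, 3]), ([341.2, 240.7], 63, [335, 237, 13, 9])]
yellow T [([380.7, 181.5], 75, [376, 177, 10, 10])] S [([320.8, 243.0], 82, [316, 239, 11, 10])]
red [([210.9, 127.0], 484, [199, 115, 25, 25]), ([321.5, 238.4], 540, [309, 226, 26, 26])] []
box [([418.5, 166.6], 547, [401, 158, 39, 29]), ([424.2, 205.8], 649, [404, 179, 40, 39])]
```

View pics/knob_top.png

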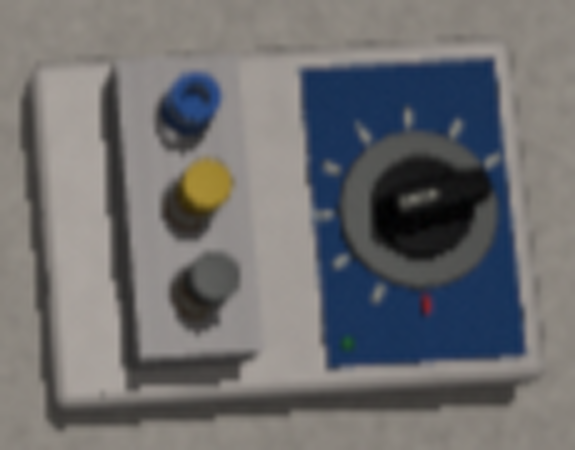

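The crop shows the bar lying roughly left-right with its white stripe toward the left end. The red off mark is at the bottom (crop 427,303) and the open vial has the blue rim (crop 193,95). So the knob is about 1.3 rad clockwise from off.

```bash
python3 - <<'E'
from h import *
r=lambda v:np.round(v,1).tolist()
P={"orange":(204.8,168.4,116),"green":(183.5,162.7,116),"blue":(227,174.9,116),"vial":(378.2,164.7,131),"yellow":(380.7,181.5,139),"jarA":(321.5,238.4,70),"jarC":(210.9,127,70)}
g={k:onz("top",v[:2],v[2]) for k,v in P.items()}
for k in g:print(k,r(g[k]))
print("tri",r(tri(ray("top",(204.8,168.4)),ray("side",(301.5,143)))[0]))
cr=lambda u,v:(340+(u+.5)/5-.5,145+(v+.5)/5-.5)
k=onz("top",cr(420,208),59);print("knob disc",r(k))
print("red mark",r(onz("top",cr(427,303),45)))
A=onz("top",cr(383,213),87);B=onz("top",cr(488,184),87);print("bar",r(A),r(B),r((A+B)/2),np.linalg.norm(A-B),"ang",np.arctan2(*(A-B)[1::-1]))
for c in((38,68),(495,45),(535,375),(60,405)):print("corner",r(onz("top",cr(*c),45)))
o=ctrl.get_obs();R=Rn.from_rotvec(o["orientation"]).as_matrix();print(np.round(R,3).tolist())
E
```

```text
orange [557.2, 202.0, 116.0]
green [568.5, 243.9, 116.0]
blue [544.3, 158.4, 116.0]
vial [562.1, -136.5, 131.0]
yellow [527.3, -139.2, 139.0]
jarA [423.2, -27.4, 70.0]
jarC [655.8, 203.0, 70.0]
tri [557.5, 201.7, 117.4]
knob disc [532.7, -242.5, 59.0]
red mark [494.4, -247.5, 45.0]
bar [525.6, -220.0, 87.0] [537.6, -263.6, 87.0] [531.6, -241.8, 87.0] 45.2458630062228 ang 1.8410679454228494
corner [595.9, -84.0, 45.0]
corner [606.7, -281.7, 45.0]
corner [463.8, -292.0, 45.0]
corner [451.3, -91.2, 45.0]
[[0.964, 0.267, -0.0], [0.267, -0.964, 0.001], [0.0, -0.001, -1.0]]
```

```bash
python3 -m pendant '{"grip":[1,1,1,1,1,1,1,1,1,1,1,1],"linear":[[34,-19,0],[34,-19,0],[34,-19,0],[34,-19,0],[34,-19,0],[34,-19,0],[34,-19,0],[34,-19,0],[34,-19,0],[34,-19,0],[34,-19,0],[34,-19,0]],"angular":[[0,0,0],[0,0,0],[0,0,0],[0,0,0],[0,0,0],[0,0,0],[0,0,0],[0,0,0],[0,0,0],[0,0,0],[0,0,0],[0,0,0]]}'
python3 -m pendant '{"grip":[1,1,1,1,1,1,1,1,1,1,1,1],"linear":[[0,0,0],[0,0,0],[0,0,0],[0,0,0],[0,0,0],[0,0,0],[0,0,0],[0,0,0],[0,0,0],[0,0,0],[0,0,0],[0,0,0]],"angular":[[0,0,-0.12],[0,0,-0.12],[0,0,-0.12],[0,0,-0.12],[0,0,-0.12],[0,0,-0.12],[0,0,-0.12],[0,0,-0.12],[0,0,-0.12],[0,0,-0.12],[0,0,-0.12],[0,0,-0.12]]}'
python3 - <<'E'
from h import *
o=ctrl.get_obs();im=ctrl.get_image("wrist");cv2.imwrite("pics/w1.png",im[:,:,::-1])
R=Rn.from_rotvec(o["orientation"]).as_matrix();print(np.round(R,3).tolist(),o["ee_pos"],o["qpos"])
print("to knob in tool",R.T@(np.array([532.5,-242,65])-o["ee_pos"]),"yaw y",np.arctan2(R[1,1],R[0,1]))
np.savez("w1.npz",**o)
E
```

```text
t: 1.15
ee_pos: [500.3, -271.7, 222.6]
orientation: [-3.113, -0.424, 0.0]
ft_force: [0.6, -1.0, -0.0]
width: 87.8
grasp_force: 0.0
t: 2.15
ee_pos: [499.2, -273.2, 222.4]
orientation: [-2.053, -2.377, 0.0]
ft_force: [1.6, 0.1, 0.1]
width: 87.5
grasp_force: 0.0
[[-0.145, 0.989, -0.0], [0.989, 0.145, 0.0], [0.0, -0.0, -1.0]] [ 499.16713877 -273.24896793  222.43657633] [-5.21764435e-01  3.42115645e-01  1.75548200e+00 -2.18494182e-06
  1.04452128e+00 -6.67752295e-01]
to knob in tool [ 26.01652473  37.5893414  157.42946057] yaw y 0.14598902506441752
```

View pics/w1.png

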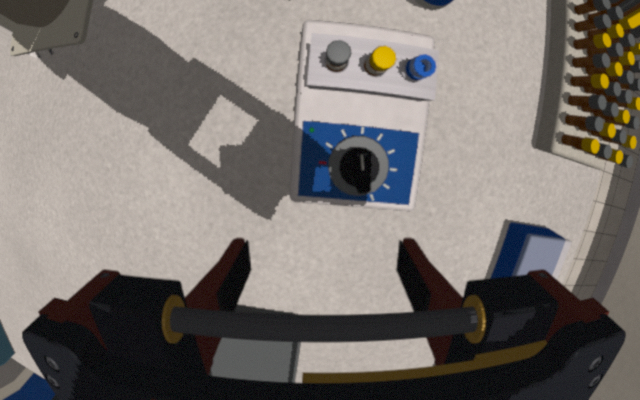

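Wrist view: grey disc centred near (359,166). The bar is nearly vertical with its white pointer at the top (363,157), toward the block, which confirms about 1.36 rad. The vial's blue rim is at (422,67).

```bash
python3 - <<'E'
from h import *
o=dict(np.load("w1.npz"));im=cv2.imread("pics/w1.png")[:,:,::-1].copy()
r=lambda v:np.round(v,1).tolist()
b=blobs(im,(100,130,50),(125,255,255),(400,45,440,85));print(b)
for x in b:print("vial",r(onz("wrist",x[0],131,o)))
b=blobs(im,(18,120,80),(32,255,255),(365,40,400,80));print(b,[r(onz("wrist",x[0],139,o)) for x in b])
print("disc",r(onz("wrist",(359,166),59,o)))
h=cv2.cvtColor(im,cv2.COLOR_RGB2HSV)
m=np.zeros(h.shape[:2],np.uint8);m[140:205,325:395]=(h[140:205,325:395,2]<35)*255
ys,xs=np.nonzero(m);print(len(xs),xs.min(),xs.max(),ys.min(),ys.max())
w=np.zeros_like(m);w[145:185,345:375]=(h[145:185,345:375,2]>110)*255
n,l,s,c=cv2.connectedComponentsWithStats(w);print(s[1:].tolist())
for row in range(140,205,5):
    print(row,"".join("%4d"%v for v in h[row,336:384:2,2]))
E
```

```text
[([423.4, 65.5], 317, [413, 55, 22, 22]), ([410.2, 71.7], 74, [406, 61, 14, 19])]
vial [565.1, -137.7, 131.0]
vial [554.6, -145.6, 131.0]
[([383.0, 57.7], 472, [370, 46, 26, 25])] [[529.1, -140.4, 139.0]]
disc [535.4, -242.9, 59.0]
1103 339 373 148 193
[[345, 145, 30, 8, 78], [373, 182, 2, 3, 5]]
140  130 126 110  84  84 115 123 125 126 127 126 127 123 125 124 128 123 121 115 106 129 148 132 129
145  103 106 123 124 122 126 123 122 121 121 123 120 124 125 124 123 124 124 125 126 125 119 112 125
150   78  82  58  53  53  52  34  25   9   7   3   0  10   5  16  20  51  90 113 124 123 120 124 117
155   49  46  51  38  18  11   8  13   7  10  13  25  42  60  25  17  12  14  37  57 112 123 123 124
160   45  48  32  16  12   9  14  15  12  10   7  11  36  72  22   5   9  19  44  40  46  97 121 121
165   50  44  19  15  16   6  13   9  20   5  15  17  31  78  38  13   9   9  33  42  45  51 113 118
170   46  43  18  13  10  17  13  18   8   8  11  10  16  42  27  15   8  17  40  41  40  62 111 119
175   47  48  42  13   9   8  10  12  14   6  13  14  14  14  13  14   9  29  39  37  54 106 116 117
180   44  46  48  47  34   6   7  15  17   8   7  12  19  16  16   8  10  21  48  75 109 115 117 111
185   50  42  47  46  49  45  45  37  26  14  17  14  10  10   5  11   6  61 111 114 115 113 114 130
190   61  55  50  49  48  51  46  47  48  46  38  18  13   3   3  10  13  68 106 114 116 126 129 129
195   63  59  60  60  61  62  55  59  56  56  52  49  51  51  58  85 124 150 153 127 128 126 127 128
200   88  91  87  84  84  83  80  79  79  76  72  67  68  66  64 102 127 129 149 136 126 124 125 126
```

```bash
python3 -m pendant '{"grip":[1,1,1,1,1,1,1,1,1,1],"linear":[[12.6,19.5,0],[12.7,19.4,0],[0,0,25],[0,0,25],[0,0,25],[0,0,25],[0,0,25],[0,0,20],[0,0,12],[0,0,0]],"angular":[[0,0,-0.08],[0,0,0],[0,0,0],[0,0,0],[0,0,0],[0,0,0],[0,0,0],[0,0,0],[0,0,0],[0,0,0]]}'
python3 -m pendant '{"grip":[-0.7,-0.7,-0.7,-0.7,-0.7,-0.7,-0.7,-0.7],"linear":[[0,0,0],[0,0,0],[0,0,0],[0,0,0],[0,0,0],[0,0,0],[0,0,0],[0,0,0]],"angular":[[0,0,0],[0,0,0],[0,0,0],[0,0,0],[0,0,0],[0,0,0],[0,0,0],[0,0,0]]}'
```

```text
t: 3.03
ee_pos: [531.4, -240.7, 63.1]
orientation: [-1.963, -2.447, 0.002]
ft_force: [-0.7, -0.5, -0.3]
width: 87.4
grasp_force: 0.0
t: 3.7
ee_pos: [533.1, -241.6, 65.9]
orientation: [1.964, 2.452, 0.0]
ft_force: [-0.1, 1.2, -0.5]
width: 37.7
grasp_force: 0.0
```

```bash
python3 -m pendant '{"grip":[-1,-1,-1,-1,-1,-1,-1,-1],"linear":[[0,0,0],[0,0,0],[0,0,0],[0,0,0],[0,0,0],[0,0,0],[0,0,0],[0,0,0]],"angular":[[0,0,0],[0,0,0],[0,0,0],[0,0,0],[0,0,0],[0,0,0],[0,0,0],[0,0,0]]}'
```

```text
t: 4.37
ee_pos: [533.1, -241.6, 65.6]
orientation: [1.964, 2.452, 0.0]
ft_force: [0.8, -0.7, -0.8]
width: 13.8
grasp_force: 29.9
```

```bash
python3 -m pendant '{"grip":[-1,-1,-1,-1,-1,-1,-1,-1,-1,-1,-1,-1],"linear":[[0,0,0],[0,0,0],[0,0,0],[0,0,0],[0,0,0],[0,0,0],[0,0,0],[0,0,0],[0,0,0],[0,0,0],[0,0,0],[0,0,0]],"angular":[[0,0,-0.1],[0,0,-0.1],[0,0,-0.1],[0,0,-0.1],[0,0,-0.1],[0,0,-0.1],[0,0,-0.1],[0,0,-0.1],[0,0,-0.1],[0,0,-0.1],[0,0,-0.1],[0,0,-0.1]]}'
python3 -m pendant '{"grip":[-1,-1,-1,-1,-1,-1,-1,-1],"linear":[[0,0,0],[0,0,0],[0,0,0],[0,0,0],[0,0,0],[0,0,0],[0,0,0],[0,0,0]],"angular":[[0,0,-0.04],[0,0,-0.04],[0,0,-0.04],[0,0,-0.04],[0,0,-0.04],[0,0,-0.03],[0,0,0],[0,0,0]]}'
python3 - <<'E'
from h import *
o=ctrl.get_obs();R=Rn.from_rotvec(o["orientation"]).as_matrix();print("yaw y",np.arctan2(R[1,1],R[0,1]),o["moment"],o["qpos"],o["ft_force"])
E
```

```text
t: 5.37
ee_pos: [530.1, -244.8, 65.6]
orientation: [-0.226, -3.129, 0.007]
ft_force: [-13.6, -21.4, 2.9]
width: 13.9
grasp_force: 30.0
t: 6.03
ee_pos: [530.0, -245.5, 65.6]
orientation: [0.124, -3.134, 0.006]
ft_force: [-13.7, -23.4, 2.2]
width: 14.0
grasp_force: 30.3
yaw y 1.65010510208344 [-4.03662679  2.34373719 -0.61064818] [-0.45108932  0.58329305  1.80645458 -0.00852055  0.75403224 -2.09496761] [-13.74492125 -23.39385655   2.21431438]
```

```bash
python3 -m pendant '{"grip":[-1,-1,-1,-1,-1,-1],"linear":[[1,-1.5,0],[0.5,-1.5,0],[0,0,0],[0,0,0],[0,0,0],[0,0,0]],"angular":[[0,0,0],[0,0,0],[0,0,-0.04],[0,0,-0.04],[0,0,-0.04],[0,0,0]]}'
python3 - <<'E'
from h import *
o=ctrl.get_obs();R=Rn.from_rotvec(o["orientation"]).as_matrix();print("yaw y",np.arctan2(R[1,1],R[0,1]),o["moment"],o["qpos"],o["ft_force"])
E
```

```text
t: 6.53
ee_pos: [530.7, -245.7, 65.6]
orientation: [0.313, -3.124, 0.001]
ft_force: [-4.0, -5.9, 0.8]
width: 15.7
grasp_force: 31.5
yaw y 1.7702795842030816 [-1.11688589  0.68299351 -0.72402206] [-4.53368005e-01  5.83746084e-01  1.80567762e+00 -1.76350424e-03
  7.53226423e-01 -2.22236025e+00] [-4.02671614 -5.92351356  0.80955934]
```

```bash
python3 -m pendant '{"grip":[0.4,0.4,0.4,0.4,0.4,0.4,0.4,0.4,0.4,0.4],"linear":[[0,0,0],[0,0,0],[0,0,0],[0,0,0],[0,0,0],[0,0,0],[0,0,-10],[0,0,-35],[0,0,-40],[0,0,-40]],"angular":[[0,0,0],[0,0,0],[0,0,0],[0,0,0],[0,0,0],[0,0,0],[0,0,0],[0,0,0],[0,0,0],[0,0,0]]}'
python3 -m pendant '{"grip":[0.4,0.4,0.4,0.4,0.4,0.4,0.4,0.4,0.4,0.4,0.4,0.4],"linear":[[0,0,-30],[0,0,0],[0,0,0],[0,0,0],[0,0,0],[0,0,0],[0,0,0],[0,0,0],[0,0,0],[0,0,0],[0,0,0],[0,0,0]],"angular":[[0,0,0.12],[0,0,0.12],[0,0,0.12],[0,0,0.12],[0,0,0.12],[0,0,0.12],[0,0,0.12],[0,0,0.12],[0,0,0.12],[0,0,0.12],[0,0,0.12],[0,0,0.12]]}'
python3 - <<'E'
from h import *
o=ctrl.get_obs();R=Rn.from_rotvec(o["orientation"]).as_matrix();print("yaw y",np.arctan2(R[1,1],R[0,1]),o["width"])
print("to stand-view",R.T@(np.array([535,130,225])-o["ee_pos"]))
t=ctrl.get_image("top")[:,:,::-1]
w=ctrl.get_image("wrist")[:,:,::-1];cv2.imwrite("pics/w2.png",w);np.savez("w2.npz",**o);cv2.imwrite("pics/t2.png",t)
E
```

```text
t: 7.37
ee_pos: [531.2, -244.2, 192.1]
orientation: [0.312, -3.125, -0.002]
ft_force: [0.5, -0.1, 0.2]
width: 61.7
grasp_force: 0.0
t: 8.37
ee_pos: [531.8, -244.5, 221.5]
orientation: [1.833, 2.55, 0.0]
ft_force: [0.1, -0.1, 0.7]
width: 61.4
grasp_force: 0.0
yaw y 0.3242408031902587 61.410919234148714
to stand-view [353.99241934 122.38792737  -3.58187114]
```

View pics/w2.png

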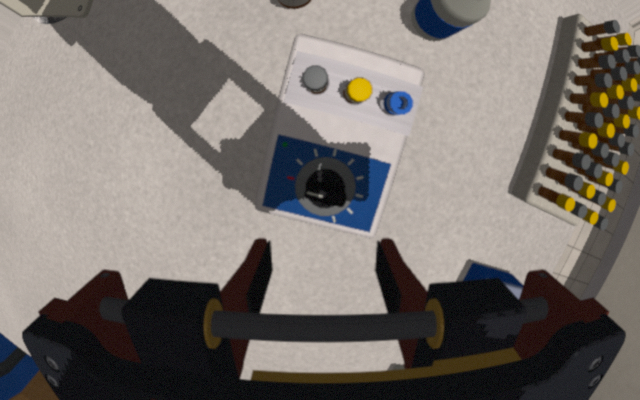

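Wrist view: the pointer (about 312,194) now faces the red mark (290,178), so the knob is off. The vial's rim is at (399,102).

```bash
python3 -m pendant '{"grip":[0.4,0.4,0.4,0.4,0.4,0.4,0.4,0.4,0.4,0.4],"linear":[[35.4,12.2,0],[35.4,12.2,0],[35.4,12.2,0],[35.4,12.2,0],[35.4,12.2,0],[35.4,12.2,0],[35.4,12.2,0],[35.4,12.2,0],[35.4,12.2,0],[35.4,12.2,0]],"angular":[[0,0,0],[0,0,0],[0,0,0],[0,0,0],[0,0,0],[0,0,0],[0,0,0],[0,0,0],[0,0,0],[0,0,0]]}'
python3 -m pendant '{"grip":[0.4,0.4,0.4,0.4,0.4,0.4,0.4,0.4],"linear":[[0,0,0],[0,0,0],[0,0,0],[0,0,0],[0,0,0],[0,0,0],[0,0,0],[0,0,0]],"angular":[[0,0,0.12],[0,0,0.12],[0,0,0.12],[0,0,0.12],[0,0,0.12],[0,0,0],[0,0,0],[0,0,0]]}'
python3 - <<'E'
from h import *
o=ctrl.get_obs();R=Rn.from_rotvec(o["orientation"]).as_matrix();print("yaw y",np.arctan2(R[1,1],R[0,1]),o["width"],o["ee_pos"])
w=ctrl.get_image("wrist");cv2.imwrite("pics/w3.png",w[:,:,::-1]);np.savez("w3.npz",**o)
C={"orange":((3,130,90),(14,255,255)),"green":((45,100,40),(85,255,255)),"blue":((100,110,50),(125,255,255))}
for k,(lo,hi) in C.items():
    for x in blobs(w,lo,hi,(0,0,640,400),60): print(k,x,np.round(onz("wrist",x[0],118,o),1))
E
```

```text
t: 9.3
ee_pos: [532.2, 131.7, 221.3]
orientation: [1.82, 2.56, 0.001]
ft_force: [0.3, -0.6, -0.4]
width: 61.6
grasp_force: 0.0
t: 9.97
ee_pos: [532.5, 129.7, 220.9]
orientation: [2.495, 1.909, 0.0]
ft_force: [0.2, -0.2, -0.2]
width: 61.6
grasp_force: 0.0
yaw y -0.2648761344964161 61.59286355124748 [532.50157404 129.74078149 220.92847504]
orange ([328.6, 119.8], 264, [320, 111, 19, 18]) [558.3 201.8 118. ]
green ([329.2, 70.6], 283, [321, 61, 18, 20]) [569.8 242.5 118. ]
blue ([328.1, 168.7], 313, [320, 158, 18, 22]) [546.8 161.  118. ]
blue ([408.6, 255.9], 292, [397, 245, 26, 24]) [601.1  57.7 118. ]
```

View pics/w3.png

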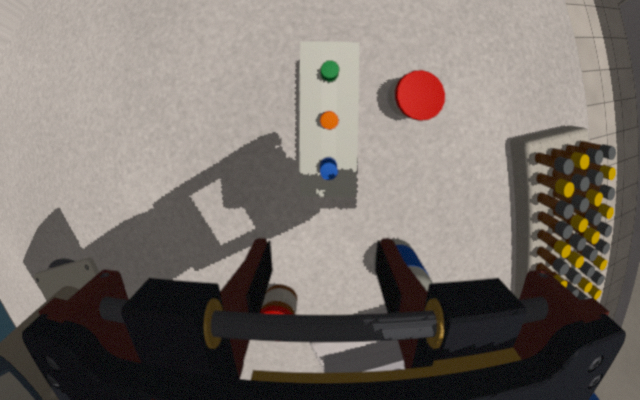

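Wrist view: swabs green (330,70), orange (329,120) and blue (328,169) are in a row straight up the picture, so the fingers will close across the row. The jar (420,95) is clear of them.

```bash
python3 -m pendant '{"grip":[0.4,0.4,0.4,0.4,0.4,0.4,0.4],"linear":[[38,3,0],[38.5,2.7,0],[0,0,30],[0,0,30],[0,0,25],[0,0,0],[0,0,0]],"angular":[[0,0,0],[0,0,0],[0,0,0],[0,0,0],[0,0,0],[0,0,0],[0,0,0]]}'
python3 - <<'E'
from h import *
o=ctrl.get_obs();R=Rn.from_rotvec(o["orientation"]).as_matrix()
w=ctrl.get_image("wrist");cv2.imwrite("pics/w4.png",w[:,:,::-1])
for x in blobs(w,(3,130,90),(14,255,255),(200,0,440,400),60):
    p=onz("wrist",x[0],118,o);print(x,np.round(p,1),"tool off",np.round(R.T@(p-o["ee_pos"]),1))
E
```

```text
t: 10.6
ee_pos: [557.6, 201.7, 134.8]
orientation: [-2.498, -1.904, 0.004]
ft_force: [-0.1, -0.0, 0.5]
width: 61.7
grasp_force: 0.0
([322.6, 247.2], 411, [311, 236, 24, 23]) [558.3 201.2 118. ] tool off [-0.3  0.9 16.8]
```

View pics/w4.png

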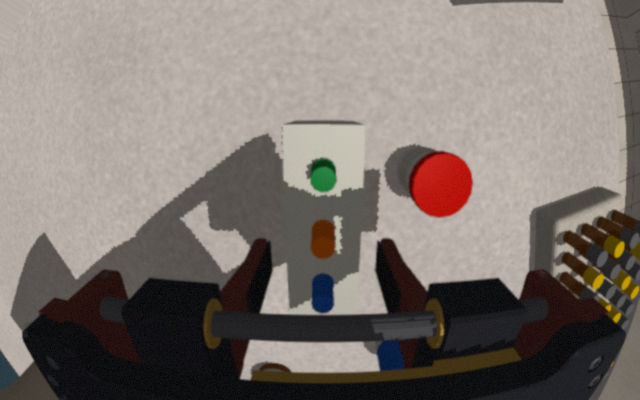

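The orange cap (323,240) is centred between the fingertips, and both neighbours are clear. Descending to grip.

```bash
python3 -m pendant '{"grip":[0.4,0.4,0.4,-0.5,-1,-1,-1,-1,-1,-1,-1,-1],"linear":[[0,0.5,20],[0,0.5,20],[0,0,0],[0,0,0],[0,0,0],[0,0,0],[0,0,0],[0,0,0],[0,0,0],[0,0,0],[0,0,0],[0,0,0]],"angular":[[0,0,0],[0,0,0],[0,0,0],[0,0,0],[0,0,0],[0,0,0],[0,0,0],[0,0,0],[0,0,0],[0,0,0],[0,0,0],[0,0,0]]}'
```

```text
t: 11.65
ee_pos: [559.5, 201.8, 95.9]
orientation: [2.5, 1.902, 0.0]
ft_force: [-0.2, 0.1, 2.7]
width: 14.8
grasp_force: 30.0
```

```bash
python3 -m pendant '{"grip":[-1,-1,-1,-1,-1,-1,-1,-1,-1,-1,-1,-1],"linear":[[0,0,-8],[0,0,-12],[0,0,-15],[0,0,-15],[0,0,-15],[0,0,-15],[0,0,-20],[0,0,-20],[0,0,-20],[0,0,-20],[0,0,-20],[0,0,0]],"angular":[[0,0,0],[0,0,0],[0,0,0],[0,0,0],[0,0,0],[0,0,0],[0,0,0],[0,0,0],[0,0,0],[0,0,0],[0,0,0],[0,0,0]]}'
python3 - <<'E'
from h import *
o=ctrl.get_obs();print(o["ee_pos"],o["width"],o["grasp_force"],o["ft_force"])
w=ctrl.get_image("wrist")[:,:,::-1];s=ctrl.get_image("side")[:,:,::-1]
c=np.hstack([cv2.resize(w[150:400,200:450],(400,400)),cv2.resize(s[50:210,230:390],(400,400),interpolation=cv2.INTER_CUBIC)])
cv2.imwrite("pics/h5.png",c)
E
```

```text
t: 12.65
ee_pos: [561.5, 202.4, 281.1]
orientation: [2.498, 1.901, 0.012]
ft_force: [0.7, -0.5, -0.1]
width: 15.6
grasp_force: 30.0
[561.46593858 202.44297522 281.10462969] 15.551192156134832 29.99998927116394 [ 0.71535702 -0.52814955 -0.1191949 ]
```

View pics/h5.png

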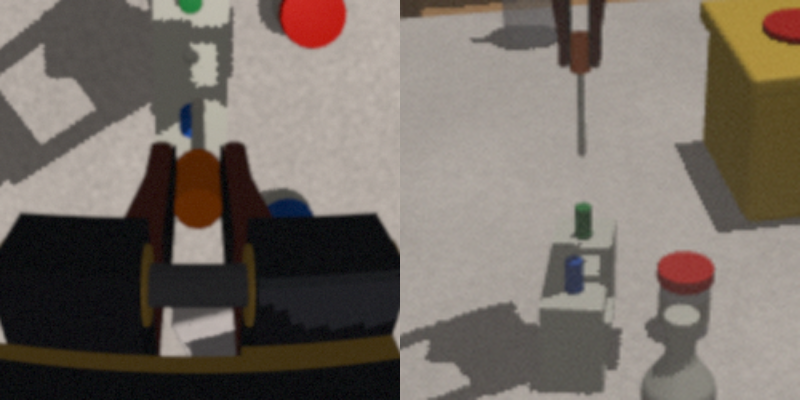

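The swab is held upright between the fingers with the shaft straight down. The blue and green swabs are undisturbed. Moving toward the vial.

```bash
python3 -m pendant '{"grip":[-1,-1,-1,-1,-1,-1,-1,-1,-1,-1,-1,-1],"linear":[[-15,4,0],[-25,7,0],[-30,8.4,0],[-32,8.9,0],[-32,8.9,0],[-32,8.9,0],[-32,8.9,0],[-32,8.9,0],[-30,8.4,0],[-30,8.4,0],[-22,6,0],[-15,4,0]],"angular":[[0,0,0],[0,0,0],[0,0,0],[0,0,0],[0,0,0],[0,0,0],[0,0,0],[0,0,0],[0,0,0],[0,0,0],[0,0,0],[0,0,0]]}'
python3 -m pendant '{"grip":[-1,-1,-1,-1,-1,-1,-1,-1,-1,-1,-1,-1],"linear":[[0,0,0],[0,0,0],[0,0,0],[0,0,0],[0,0,0],[0,0,0],[0,0,0],[0,0,0],[0,0,0],[0,0,0],[0,0,0],[0,0,0]],"angular":[[0,0,0.12],[0,0,0.12],[0,0,0.12],[0,0,0.12],[0,0,0.12],[0,0,0.12],[0,0,0.12],[0,0,0.12],[0,0,0.12],[0,0,0.08],[0,0,0.08],[0,0,0]]}'
python3 - <<'E'
from h import *
o=dict(np.load("w2.npz"));w=cv2.imread("pics/w2.png")[:,:,::-1].copy()
for x in blobs(w,(100,130,50),(125,255,255),(375,80,425,125),40): print("w2 vial",x,np.round(onz("wrist",x[0],131,o),1))
o=ctrl.get_obs();R=Rn.from_rotvec(o["orientation"]).as_matrix();print("yaw y",np.arctan2(R[1,1],R[0,1]),R[:,2],o["ee_pos"],o["width"])
w=ctrl.get_image("wrist");cv2.imwrite("pics/w6.png",w[:,:,::-1]);np.savez("w6.npz",**o)
for x in blobs(w,(100,130,50),(125,255,255),(200,50,460,330),40): print("vial",x,np.round(onz("wrist",x[0],131,o),1))
E
```

```text
t: 13.75
ee_pos: [558.0, -140.5, 274.1]
orientation: [-2.501, -1.899, 0.003]
ft_force: [0.3, 0.3, 0.5]
width: 15.4
grasp_force: 30.0
t: 14.75
ee_pos: [558.3, -138.1, 274.2]
orientation: [-3.14, -0.091, 0.004]
ft_force: [0.1, -0.0, -0.9]
width: 15.6
grasp_force: 30.0
w2 vial ([398.5, 102.8], 413, [385, 92, 27, 22]) [ 559.3 -138.   131. ]
yaw y -1.513100170579108 [-2.84592253e-03  5.87180714e-04 -9.99995778e-01] [ 558.27050883 -138.05790479  274.16538174] 15.639021259087873
vial ([238.9, 135.8], 413, [222, 120, 27, 40]) [614.2 -48.5 131. ]
vial ([400.0, 165.4], 1657, [372, 150, 61, 47]) [ 592.9 -212.7  131. ]
vial ([324.3, 185.3], 303, [316, 174, 18, 23]) [ 567.3 -137.   131. ]
vial ([398.0, 225.6], 1408, [369, 186, 62, 56]) [ 527.7 -218.8  131. ]
```

View pics/w6.png

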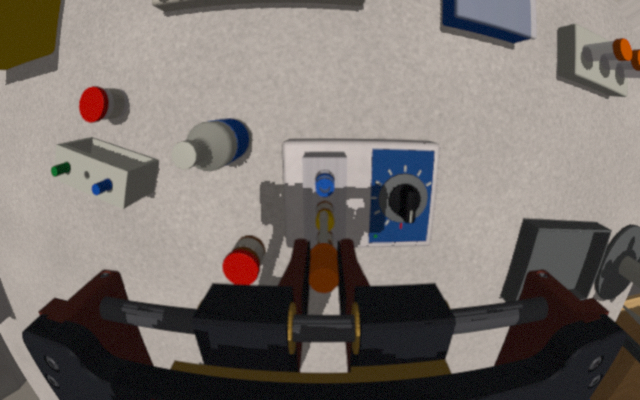

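Wrist view: pointer at red (402,226). The vial rim (324,184) is straight ahead of the shaft (324,225), and the bystanders are untouched. Descending to just above the rim.

```bash
python3 -m pendant '{"grip":[-1,-1,-1,-1,-1],"linear":[[4,0,15],[0,0,15],[0,0,12],[0,0,0],[0,0,0]],"angular":[[0,0,0],[0,0,0],[0,0,0],[0,0,0],[0,0,0]]}'
python3 - <<'E'
from h import *
o=ctrl.get_obs();print(o["ee_pos"],o["width"]);np.savez("w7.npz",**o)
im={n:ctrl.get_image(n)[:,:,::-1] for n in("wrist","side","top")}
for n in im:cv2.imwrite(f"pics/{n}7.png",im[n])
R=lambda a,k:cv2.resize(a,None,fx=k,fy=k,interpolation=cv2.INTER_CUBIC)
a=R(im["wrist"][170:295,280:370],4.0) # 360x500
b=R(im["side"][185:265,315:365],6) #300x480
c=np.zeros((600,800,3),np.uint8);c[:500,:360]=a;c[:480,370:670]=b
t=R(im["top"][150:190,360:400],3);c[480:600,680:800]=t
cv2.imwrite("pics/c7.png",c)
E
```

```text
t: 15.22
ee_pos: [562.8, -137.4, 232.7]
orientation: [-3.139, -0.097, 0.004]
ft_force: [0.1, -0.4, 0.5]
width: 15.5
grasp_force: 30.0
[ 562.77762768 -137.39198968  232.7358175 ] 15.459575876264644
```

View pics/c7.png

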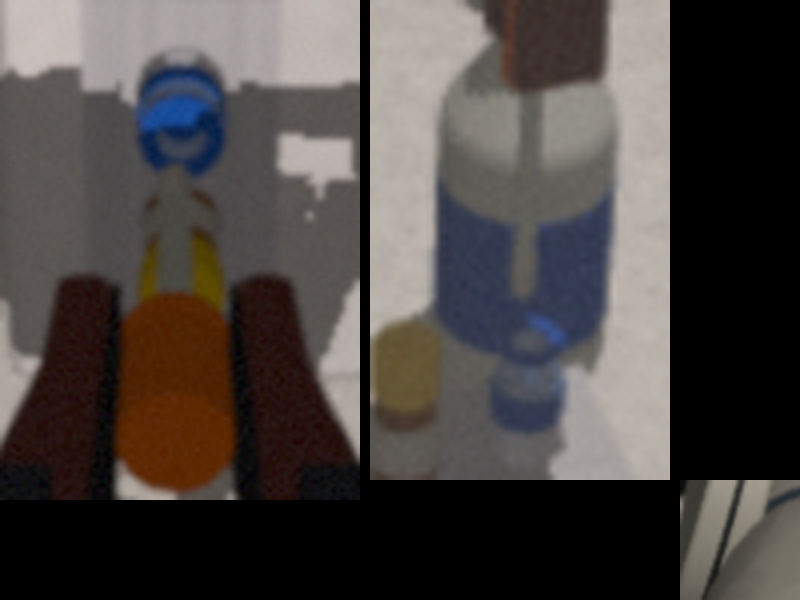

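Composite: in the wrist part, the bud tip is at crop (173,170) = pixel (323.3,212.5) and the rim centre about crop (182,137) = (325.5,204.2). In the side part, the tip is at about (340.5,234.5) and the rim about (341.3,241.5).

```bash
python3 - <<'E'
from h import *
o=dict(np.load("w7.npz"));r=lambda v:np.round(v,1).tolist()
for z in(146,149,152):print("tip w z",z,r(onz("wrist",(323.3,212),z,o)))
print("rim w",r(onz("wrist",(325.5,204.2),133,o)))
print("tip s",r(onz("side",(340.5,234.3),149)),"rim s",r(onz("side",(341.3,241.3),133)))
print("tri tip",r(tri(ray("wrist",(323.3,212),o),ray("side",(340.5,234.3)))[0]),"tri rim",r(tri(ray("wrist",(325.5,204.2),o),ray("side",(341.3,241.3)))[0]))
w=cv2.imread("pics/wrist7.png")[:,:,::-1].copy();s=cv2.imread("pics/side7.png")[:,:,::-1].copy()
h=cv2.cvtColor(w,cv2.COLOR_RGB2HSV)
for y in range(182,226,2):print(y,"".join("#" if (100<=a[0]<=125 and a[1]>120) else "o" if (18<=a[0]<=35 and a[1]>110) else "." if a[2]>95 else " " for a in h[y,305:345]))
h=cv2.cvtColor(s,cv2.COLOR_RGB2HSV)
for y in range(226,258):print(y,"".join("#" if (100<=a[0]<=125 and a[1]>100) else "%d"%min(9,a[2]//20) for a in h[y,325:360]))
E
```

```text
tip w z 146 [562.4, -135.9, 146.0]
tip w z 149 [563.4, -135.9, 149.0]
tip w z 152 [564.5, -135.8, 152.0]
rim w [565.4, -137.7, 133.0]
tip s [561.7, -138.0, 149.0] rim s [563.6, -138.2, 133.0]
tri tip [562.5, -135.8, 146.8] tri rim [564.5, -137.4, 131.8]
182 ........................................
184 ........................................
186 .............    ......    .............
188 ...........   ############   ...........
190 ..........  #######.#########  .........
192 .......... ###............#### ....     
194      ..... #   ###########..###         
196        ...##################            
198          #####################          
200           #####################         
202           #####################         
204           ####   ######   #####         
206           #####           #####         
208            #####         #####          
210             ######   #######            
212                       ####              
214                                         
216                                         
218                                 
[... 723 characters left out ...]
4455######4445898999
241 54443343444444444445###444445898999
242 5444444444#444444444###444456899999
243 54444444444344444444444444456899999
244 44444444444444443443444445557999999
245 44444444444444444434555565568999999
246 44444444444444444444556777578999999
247 44444444444444445544567888788888999
248 44444444444444445554567888899999999
249 44444444444444444444556888899999999
250 44444444443444444444456888889999999
251 44444444443444444444446888889999999
252 44444444443334444444446888888999999
253 34444444444333444444456888888999999
254 34444444443343344444457888888899999
255 44444444444433344444457888888899999
256 44444444444444444444457888888889999
257 44444444444444444444457888888889999
```

```bash
python3 -m pendant '{"grip":[-1,-1,-1,-1,-1,-1,-1,-1],"linear":[[2,1.1,0],[0,0,5],[0,0,5],[0,0,5],[0,0,4],[0,0,3],[0,0,3],[0,0,0]],"angular":[[0,0,0],[0,0,0],[0,0,0],[0,0,0],[0,0,0],[0,0,0],[0,0,0],[0,0,0]]}'
python3 - <<'E'
from h import *
o=ctrl.get_obs();print(o["ee_pos"],o["ft_force"],o["moment"],o["width"])
E
```

```text
t: 16.03
ee_pos: [565.2, -138.3, 207.8]
orientation: [-3.14, -0.096, 0.002]
ft_force: [-0.3, -0.5, -0.3]
width: 15.4
grasp_force: 30.0
[ 565.21224411 -138.25273575  207.84156156] [-0.265365   -0.48995144 -0.27656773] [ 0.0046284  -0.05259495 -0.00021455] 15.352820202499437
```

```bash
python3 -m pendant '{"grip":[-1,-1,-1,-1,-1,-1,-1,-1],"linear":[[0,0,5],[0,0,5],[0,0,5],[0,0,5],[0,0,5],[0,0,5],[0,0,0],[0,0,0]],"angular":[[0,0,0],[0,0,0],[0,0,0],[0,0,0],[0,0,0],[0,0,0],[0,0,0],[0,0,0]]}'
```

```text
t: 16.7
ee_pos: [565.4, -138.3, 178.2]
orientation: [-3.14, -0.095, 0.001]
ft_force: [-0.3, 0.0, 0.3]
width: 15.2
grasp_force: 30.0
```

```bash
python3 - <<'E'
from h import *
o=ctrl.get_obs();print(o["ee_pos"],o["ft_force"],o["moment"],o["width"])
w=ctrl.get_image("wrist");cv2.imwrite("pics/w8.png",w[:,:,::-1])
h=cv2.cvtColor(w,cv2.COLOR_RGB2HSV)
for y in range(205,290,3):print(y,"".join("#" if (98<=a[0]<=125 and a[1]>120) else "o" if (2<=a[0]<=14 and a[1]>140 and a[2]>90) else "Y" if (18<=a[0]<=35 and a[1]>110) else "." if a[2]>95 else " " for a in h[y,300:350]))
E
```

```text
[ 565.41444304 -138.29880403  178.24015651] [-0.27700411  0.01991147  0.2688777 ] [0.02535458 0.05587254 0.01765863] 15.155337635995082
205         .......                                   
208                   #############                   
211               #####################               
214              ###                 ###              
217                         #          ##             
220                 #################                 
223              ##########   ##########              
226             ########        #########             
229             #####               #####             
232             #####              ######             
235              ######          #######              
238                ####          #####                
241                                                   
244                                                   
247                                                   
250                                                   
253                                                   
256                                                   
259                                                   
262                                          Y        
265                                                   
268                      ooo  o                       
271               ooooooooooooooooooo                 
274             oooooooooooooooooooooooo              
277            oooooooooooooooooooooooooo             
280            ooooooooooooooooooooooooooo            
283       #    oooooooooooooooooooooooooo     #       
286             oooooooooooooooooooooooo              
289                oooooooooooooooooo
```

```bash
python3 - <<'E'
from h import *
o=ctrl.get_obs();R=Rn.from_rotvec(o["orientation"]).as_matrix()
for row in(228,230,232):
    p=onz("wrist",(326.2,row),133,o);print(row,np.round(p,1),"tool off",np.round(R.T@(p-o["ee_pos"]),1))
E
python3 -m pendant '{"grip":[-1,-1,-1,-1,-1,-1,-1,-1],"linear":[[0,0,5],[0,0,5],[0,0,5],[0,0,5],[0,0,5],[0,0,5],[0,0,0],[0,0,0]],"angular":[[0,0,0],[0,0,0],[0,0,0],[0,0,0],[0,0,0],[0,0,0],[0,0,0],[0,0,0]]}'
```

```text
228 [ 567.3 -138.9  133. ] tool off [ 1.6  0.7 45.6]
230 [ 565.8 -139.   133. ] tool off [ 0.1  0.7 45.6]
232 [ 564.2 -139.1  133. ] tool off [-1.5  0.7 45.6]
t: 17.42
ee_pos: [565.4, -138.3, 148.2]
orientation: [-3.14, -0.095, 0.001]
ft_force: [-1.1, -0.6, 0.1]
width: 15.5
grasp_force: 30.0
```

```bash
python3 -m pendant '{"grip":[-1,-1,-1,-1,-1,-1,-1],"linear":[[0,0.6,2],[0,0,2],[0,0,2],[0,0,1],[0,0,0.5],[0,0,0],[0,0,0]],"angular":[[0,0,0],[0,0,0],[0,0,0],[0,0,0],[0,0,0],[0,0,0],[0,0,0]]}'
python3 -m pendant '{"grip":[-1,-1,-1,-1],"linear":[[0,0,0.5],[0,0,0.5],[0,0,0],[0,0,0]],"angular":[[0,0,0],[0,0,0],[0,0,0],[0,0,0]]}'
python3 -m pendant '{"grip":[-1,-1,-1,-1],"linear":[[0,0,0.5],[0,0,0.5],[0,0,0],[0,0,0]],"angular":[[0,0,0],[0,0,0],[0,0,0],[0,0,0]]}'
```

```text
t: 18.0
ee_pos: [565.7, -139.0, 141.2]
orientation: [3.14, 0.095, 0.0]
ft_force: [0.5, 0.8, -0.4]
width: 15.2
grasp_force: 30.0
t: 18.33
ee_pos: [565.6, -138.9, 140.2]
orientation: [-3.14, -0.096, 0.0]
ft_force: [0.0, -0.1, -0.2]
width: 15.2
grasp_force: 30.0
t: 18.67
ee_pos: [565.6, -139.0, 139.1]
orientation: [-3.14, -0.095, 0.0]
ft_force: [-0.3, 0.6, -0.8]
width: 15.4
grasp_force: 30.0
```

```bash
for i in 1 2; do :; done; python3 -m pendant '{"grip":[-1,-1,-1,-1],"linear":[[0,0,0.5],[0,0,0.5],[0,0,0],[0,0,0]],"angular":[[0,0,0],[0,0,0],[0,0,0],[0,0,0]]}'
python3 -m pendant '{"grip":[-1,-1,-1,-1],"linear":[[0,0,0.5],[0,0,0.5],[0,0,0],[0,0,0]],"angular":[[0,0,0],[0,0,0],[0,0,0],[0,0,0]]}'
```

```text
t: 19.0
ee_pos: [565.8, -139.0, 138.8]
orientation: [3.14, 0.096, 0.001]
ft_force: [-1.4, 0.4, 6.2]
width: 15.7
grasp_force: 30.0
t: 19.33
ee_pos: [565.9, -139.0, 138.8]
orientation: [3.14, 0.095, 0.001]
ft_force: [-4.5, 1.0, 13.2]
width: 15.4
grasp_force: 30.0
```

Contact came exactly at the predicted height (138.8). Checking alignment before letting go.

```bash
python3 - <<'E'
from h import *
w=ctrl.get_image("wrist");s=ctrl.get_image("side");cv2.imwrite("pics/w9.png",w[:,:,::-1])
h=cv2.cvtColor(w,cv2.COLOR_RGB2HSV)
for y in range(225,296,3):print(y,"".join("#" if (98<=a[0]<=125 and a[1]>120) else "o" if (2<=a[0]<=14 and a[1]>140) else "." if a[2]>95 else " " for a in h[y,300:350]))
h=cv2.cvtColor(s,cv2.COLOR_RGB2HSV)
for y in range(222,258,2):print(y,"".join("#" if (100<=a[0]<=125 and a[1]>100) else "o" if (2<=a[0]<=14 and a[1]>120) else "." for a in h[y,325:360]))
E
```

```text
225                    #######                        
228              ####################                 
231            #########################              
234          #####                  #####             
237          ##                         ##            
240 o o     #                                     oo o
243  oooo         ######        ####         o  ooo  o
246 ooo  o   ####   oooooooooooooooo  ##     oo  oooo 
249 o oo oo     ooooooooooooooooooooooo      oooo   oo
252  oooo o  ooooooooooooooooooooooooooooo     oo oo  
255 oo  ooo  ooooooooooooooooooooooooooooo    o     oo
258 o o o     oooooooooooooooooooooooooooo     o o  o 
261  oo       oooooooooooooooooooooooooooo    ooo  ooo
264 o o  o   oooooooooooooooooooooooooooooo    o oo oo
267  oooo    oooooooooooooooooooooooooooooo   o oooo o
270 ooo     oooooooooooooooooooooooooooooooo  ooo ooo 
273  ooo    oooooooooooooooooooooooooooooooo    oooo o
276  o o    oooooooooooooooooooooooooooooooo     o  oo
279 o      ooooooooooooooooooooooooooooooooo     ooooo
282 ooo     oooooooooooooooooooooooooooooooo     ooo o

[... 239 characters left out ...]
....................
224 ...................................
226 ...................................
228 .......#...........................
230 ...................................
232 ...................................
234 ......##...........................
236 .....##............................
238 ....#.#..#.........................
240 .........#.........................
242 ...................................
244 ...................................
246 ...................................
248 ...................................
250 ...................................
252 ............#......................
254 ..............##...................
256 ...................................
```

Cap base and rim are concentric to within about a millimetre. Releasing.

```bash
python3 -m pendant '{"grip":[-1,-1,0.3,0.3,0.3,0.3,0.3,0.3,0.3,0.3,0.3,0.3],"linear":[[0,0,0],[0,0,-0.7],[0,0,0],[0,0,0],[0,0,0],[0,0,0],[0,0,0],[0,0,0],[0,0,-10],[0,0,-25],[0,0,-35],[0,0,-35]],"angular":[[0,0,0],[0,0,0],[0,0,0],[0,0,0],[0,0,0],[0,0,0],[0,0,0],[0,0,0],[0,0,0],[0,0,0],[0,0,0],[0,0,0]]}'
python3 -m pendant '{"grip":[0.3,0.3,0.3,0.3],"linear":[[0,0,-20],[0,0,0],[0,0,0],[0,0,0]],"angular":[[0,0,0],[0,0,0],[0,0,0],[0,0,0]]}'
python3 - <<'E'
from h import *
o=ctrl.get_obs();w=ctrl.get_image("wrist");s=ctrl.get_image("side");cv2.imwrite("pics/w10.png",w[:,:,::-1])
b=[x for x in blobs(w,(2,130,80),(14,255,255),(285,120,365,300),80)];print(b)
for x in b:print(np.round(onz("wrist",x[0],158,o),1))
h=cv2.cvtColor(w,cv2.COLOR_RGB2HSV)
for y in range(170,245,3):print(y,"".join("#" if (98<=a[0]<=125 and a[1]>120) else "o" if (2<=a[0]<=14 and a[1]>130) else "." if a[2]>95 else " " for a in h[y,300:350]))
# knob: bright pointer pixels / red mark
for y in range(180,260,3):print(y,"".join("R" if (a[0]<8 or a[0]>172) and a[1]>140 and a[2]>80 else "#" if (98<=a[0]<=125 and a[1]>120) else "k" if a[2]<28 else "." if a[2]>70 else " " for a in h[y,375:460]))
E
```

```text
t: 20.43
ee_pos: [564.9, -138.8, 243.9]
orientation: [-3.14, -0.095, 0.003]
ft_force: [0.5, 0.1, -0.1]
width: 57.4
grasp_force: 0.0
t: 20.77
ee_pos: [565.0, -138.8, 262.4]
orientation: [-3.14, -0.096, 0.001]
ft_force: [-0.6, 0.0, 0.5]
width: 57.3
grasp_force: 0.0
[([323.7, 202.6], 347, [316, 191, 17, 24])]
[ 567.8 -137.5  158. ]
170 ..................................................
173 ..................................................
176 ..................................................
179 .......................  .........................
182 ................      ####    ....................
185 ...............  ##############  .................
188 ...............#....########...#................  
191 ...............###..oooooooo...................   
194 ...........  .#. oooooooooooooo..........         
197              ...oooooooooooooooo..                
200                 oooooooooooooooo       ...        
203                 ooooooooooooooooo                 
206                 ooooooooooooooooo                 
209                 oooooooooooooooo                  
[... 2335 characters left out ...]
##########..##########################................................
240 ##            ######################################.................................
243 #               ####################################.................................
246 kkk              ##################################..................................
249 kkkk              #########............####..........................................
252 kkkkk              ..................................................................
255 kkkkkk               ................................................................
258 kkkk#kk               ...............................................................
```

```bash
python3 -c "
from workcell import ctrl
print(ctrl.close_job())"
```

```text
the job is handed in; nothing more can be done
None
```

I turned the knob to its off stop, then seated the orange swab's cap on the open vial's rim and let go. Nothing else appeared to move, and I handed the job in at about 21 s; no verdict came back.

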